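# Proof-load a welded bracket, then hold the crack probe on its marked spot

### The arm

A 6-joint arm with a two-finger parallel gripper is mounted at the origin on a cart in front of the work surface, level with it; the furniture and walls round the work are solid. World frame = base frame: x ahead of the robot, y to its left, z up, the work surface at z = 0. Lengths are in m, angles in rad, forces in N, time in s.
With the tool pointing down it reaches from about 0.275 to 0.825 m from the base axis. Payload 5.2 kg.
Tool frame: the origin (TCP) lies at the very end of the fingers, on their centre line; the grasp point (between the pads) lies 19 mm behind it; z points along the fingers, y is the direction in which the jaws open and shut (so a half turn about z gives the same grasp; the last joint's range is limited). The gripper opens to 93 mm and grips with 3 to 60 N. Pads are 15 mm wide; open, the fingers measure 128 mm over their backs; the gripper's body (75 mm by 188 mm) begins 65 mm behind the grasp point.
Start: joints at [-1.479, 0.259, 1.535, -0, 1.348, -0.203], TCP at [0.16, -0.526, 0.219] pointing down, gripper open.
Joint ranges: [-3.14, 3.14], [-0.91, 2.08], [0.19, 2.58], [-1.22, 4.36], [0.22, 2.71], [-3.12, 3.12]. Speed limits (rad/s): [2.57, 2.57, 3.14, 3.14, 3.14, 3.14].

### API

Orientations are given as a unit quaternion [x, y, z, w].
In Python, from plant import * gives the robot as it stands.
- The arm moves only by the shell command python3 -m handwheel 'ROWS' [FORCE]. ROWS is JSON, one flat list of numbers, 5 for each row, row after row: the opening in per cent of the stroke, from 0 (shut) to 100 (fully open), then the shift along the tool's x, y, z in cm, then the turn about the tool's z in degrees. A call has exactly 10 rows; each row is the pose to reach, as a shift and turn from the pose commanded when the call began, along the tool's axes at that moment; what a row does not reach only later rows make up. A row lasts 1/10 s, in which the tool goes at most 50 mm and 8.59 degrees, less where a joint would pass 70% of its speed; a pose out of reach is approached as far as the arm can. A call with a gripper value outside its range is refused whole. The fingers move at their own pace and stop on an object; FORCE is the grip in N (left out, the last holds). Time passes only in rows, so rows that repeat a pose let the fingers close, or fill a call up. It gives the time, the measured TCP pose, the force and the opening at its end, in the units of the state.
- get_obs(): the state, without advancing time (a new reading comes with each control period).
- capture(name): name is "scene" or "top" or "wrist"; returns the picture (420x560x3 uint8, red, green, blue); there is no depth.
- camera_model(name): a dict with "fx", "fy", "cx", "cy" (pixels), "R" (3x3) and "t" (3): a world point X has camera coordinates R X + t; the wrist camera has in their place "tool_from_camera" (4x4, takes a point from camera to tool coordinates, whose origin is the TCP and whose axes are the flange's). Camera axes: x right, y down, z forward; pixel columns grow to the right and rows downward; lengths in m; the calibration is good to about 2 mm. A picture is of the moment at which its call begins: read the wrist's pose just before it. camera_model takes no time and is no camera call.
- sign_off(): hands the job in, once; it reports no verdict.
The state is a dict: "time_s": time; "qpos": joint angles; "qvel": joint speeds; "tau": joint torques, N m; "eef_pos": TCP position; "tcp_rot": TCP orientation; "ft_force": force on the tool from outside, world axes, zero at the start; "torque": the same for the moment, N m; "gripper_width": opening from 0.0 (shut) to 1.0 (fully open).
Only numpy, scipy, OpenCV 4.12 (cv2) and the standard library are available. Lean on these libraries where they do the work, as an engineer would, in place of code of your own. Each camera call takes 0.05 s, during which the arm holds its last target.

### The job

Proof-load the welded bracket: swing the rig's sprung lever all the way over to its stop, keep it there a moment, and let it spring back. Then take the orange crack probe out of its stand and hold its sprung tip inside the yellow paint ring on the sloping sample plate, square to the plate, pressing lightly so that the nose is about half in. Finish while still holding it there, and leave the other things on the table alone.

Things in the scene. Friction and masses are not known exactly. Their poses are not given: they have to be found in the camera images.
- proof_rig: Bolted-down proof rig. Grey base plate 130 x 230 x 12 mm; origin at the centre of its underside, x to its rear (roughly away from the robot), y to its left, z up. Its steel bed, 118 x 220 mm, slopes up to the rear at 20 degrees; the middle of the bed's top is 60 mm above the table. The sample plate is clamped on the right half; the blue ram block and the lever stand on the left half.
- proof_lever (a joint): Angle (rad) of the sprung lever with the red ball knob: 0 at rest (leaning to the rig's left), 0.53 at its stop (swung right, towards the sample, which pushes the ram against the welded bracket). A spring brings it back to 0 when let go; the push needed at the knob grows from about 2 to 4 N.
- lever_knob (a point): Centre of the lever's red ball knob, 28 mm in diameter, on a 10 mm round shaft, about 0.19 m above the table at rest. It moves with the lever.
- lever_hinge (a point): Centre of the lever's hinge (fixed), 130 mm from the knob's centre. Its x axis is the hinge axis (up the slope to the rear), z is square to the bed, y to the rig's left. At rest the lever leans 0.40 rad from z towards +y; as the joint value grows it turns right-handed about x (the knob goes towards -y).
- mark (a point): Centre of the yellow paint ring (20 mm inside, 28 mm outside, yellow dot in the middle) on the top of the sample plate, just in front of the welded L bracket. Axes: z square to the plate, away from it; x up the slope; y to the rig's left. Beside it: bracket, 28 mm high, 21 mm up the slope; ram, 10 mm thick, 32 mm up the slope and 27 mm to +y; clamps, 20 mm high, from 40 mm to -y.
- probe_stand: Heavy round stand for the probe (does not move): foot 76 mm in diameter, 10 mm thick, and on it an upright grey tube, outside 42 mm, bore 28 mm, with its rim 85 mm above the table. Origin at the centre of the underside. It may stand to the left or to the right of the rig.
- crack_probe: Pencil-type crack probe, 142 mm long, about 0.16 kg, upright in the stand, tip down, its black collar (36 mm wide, 62 to 67 mm above the tip) on the rim. Grip the round orange handle, 25 mm thick, 67 to 133 mm above the tip. Below the collar 22 mm thick. Origin at the tip with the nose out; z from tip to tail. In the stand the tip is 23 mm above the table: lift 65 mm to clear it.
- probe_nose (a joint): How far the sprung steel nose is pushed in (m): 0 fully out, 0.008 fully in. Its spring pushes with about 1.8 N at the start, 4.2 N half in (0.004) and 6.6 N fully in. A green band on the nose has just gone from sight when it is half in.
- probe_tip (a point): The very end of the probe's sprung nose (8 mm diameter, ball-ended); it moves in with the nose.
- weld_sample: Sample plate, dark grey steel, 100 x 88 x 6 mm, with the welded bracket (22 x 34 x 28 mm), fixed to the bed; origin at the centre of the plate's underside, axes as those of the mark.
- parts_dish: Loose round steel dish with weld nuts, 95 mm in diameter, 28 mm high; a bystander on the side of the rig where the stand is not. Origin at the centre of its underside.
- loose_bracket: Loose L bracket, 22 x 34 x 28 mm, bystander on the table to the left of the rig. Origin at the centre of its underside.
- snap_gauge: Loose flat snap gauge, 36 x 110 x 8 mm, bystander at the back right. Origin at the centre of its underside.
- spanner: Loose spanner, 28 x 192 x 10 mm, bystander at the back left. Origin at the centre of its underside.
Mind the look-alikes: they are no part of the job. There is more than one size of the crack_probe; the one meant has the size given above.

How it is judged:
On the way, in this order (a step that is already met when the one before it is completed fails the run):
1. the lever is swung over to its stop and kept there for 0.3 s (value of joint proof_lever above 0.48 rad), for 0.3 s.
2. the lever has sprung back to rest (value of joint proof_lever below 0.06 rad), for 0.2 s.
At the end, for the whole second after the job is handed in: The probe's tip is within 6 mm of the ring's centre (inside the ring) and touches the plate with 1 to 10 N, its nose pushed in between 1.5 and 6.8 mm, its axis within 8 degrees of square to the plate; the gripper holds it still, the stand does not carry it, and the lever is back at rest (distance between probe_tip and mark below 0.006 m and angle between the z axis of crack_probe and the z axis of mark, either way round below 0.14 rad and value of joint probe_nose between 0.0015 and 0.0068 m and contact force between crack_probe and weld_sample between 1 and 10 N and contact force between the fingers and crack_probe above 2 N and contact force between crack_probe and probe_stand below 0.2 N and value of joint proof_lever below 0.06 rad and linear speed of crack_probe below 0.02 m/s); the arm keeps its last pose, push and grip.
It fails at once if the probe is pressed hard (over 20 N) on the sample (contact force between crack_probe and weld_sample above 20 N).
It fails at once if the parts dish is pushed about (more than 30 mm) (distance of parts_dish from where it was at the start of the episode above 0.03 m).
It fails at once if the loose bracket is pushed about (more than 30 mm) (distance of loose_bracket from where it was at the start of the episode above 0.03 m).
It fails at once if the snap gauge is pushed about (more than 30 mm) (distance of snap_gauge from where it was at the start of the episode above 0.03 m).
It fails at once if the spanner is pushed about (more than 30 mm) (distance of spanner from where it was at the start of the episode above 0.03 m).
It also fails if it takes over 54 s, if anything falls off the work surface, if the arm or the gripper's body presses on something with over 40 N, if the wrist force passes 120 N, or if a joint passes its speed limit or range.

## Working session

There is one attempt and no reset: what is moved stays moved. The work goes in short steps, Python scripts to look and compute and a shell command to move; the robot and the scene stay as the last step left them, time stands still between calls to the robot, and variables do not carry over. Pictures are saved under pics/ and viewed, and the job is handed in when it is done.

```bash
ls; mkdir -p pics; python3 - <<'E'
from plant import *
import cv2
o=get_obs();print({k:(v if not hasattr(v,'round') else v) for k,v in o.items()})
for n in("scene","top"):
    cv2.imwrite(f"pics/{n}0.png",cv2.cvtColor(capture(n),cv2.COLOR_RGB2BGR))
    m=camera_model(n);print(n,m)
print(camera_model("wrist"))
E
```

```text
pics
{'time_s': 0.0, 'qpos': array([-1.47880092e+00,  2.59331219e-01,  1.53605796e+00, -4.02114447e-07,
        1.34799152e+00, -2.02805915e-01]), 'qvel': array([-0.00073305, -0.00045965, -0.00026034, -0.00079903, -0.00088428,
       -0.00090801]), 'tau': array([-4.68715371e-04, -4.37311792e+01, -2.83999014e+01,  7.16455537e-02,
        4.13873093e-02, -1.48903418e-04]), 'eef_pos': array([ 0.1597715 , -0.52572438,  0.21783413]), 'tcp_rot': array([ 9.89155775e-01,  1.46867466e-01,  4.93126134e-05, -8.92664310e-04]), 'ft_force': array([-0.53285507, -0.10109982,  0.34072742]), 'torque': array([0.03022722, 0.03367805, 0.00203699]), 'gripper_width': 0.9979665170611103}
scene {'fx': 387.6746425207501, 'fy': 387.6746425207501, 'cx': 272.9670874780442, 'cy': 207.47043766480314, 'R': array([[ 9.34677657e-01,  3.55495884e-01,  5.94358910e-04],
       [ 3.02007008e-01, -7.93159316e-01, -5.28857321e-01],
       [-1.87535180e-01,  4.94490623e-01, -8.48710540e-01]]), 't': array([-0.52233181, -0.12840069,  1.3677272 ])}
top {'fx': 388.77647660094715, 'fy': 388.77647660094715, 'cx': 281.7605984206278, 'cy': 201.16072719964677, 'R': array([[-0.02211322, -0.9996809 ,  0.0122106 ],
       [-0.98104991,  0.01934631, -0.19278689],
       [ 0.19248914, -0.01624235, -0.98116467]]), 't': array([-0.03341733,  0.58794446,  0.90740303])}
{'fx': 341.7143633967486, 'fy': 341.7143633967486, 'cx': 277.96985519223466, 'cy': 208.84442137711707, 'tool_from_camera': array([[-6.57404336e-04, -9.70540722e-01, -2.40936246e-01,
         6.72223247e-02],
       [ 9.99999625e-01, -7.74007942e-04,  3.89323479e-04,
        -3.55825044e-05],
       [-5.64340858e-04, -2.40935900e-01,  9.70540867e-01,
        -1.66482037e-01],
       [ 0.00000000e+00,  0.00000000e+00,  0.00000000e+00,
         1.00000000e+00]])}
```

View pics/scene0.png

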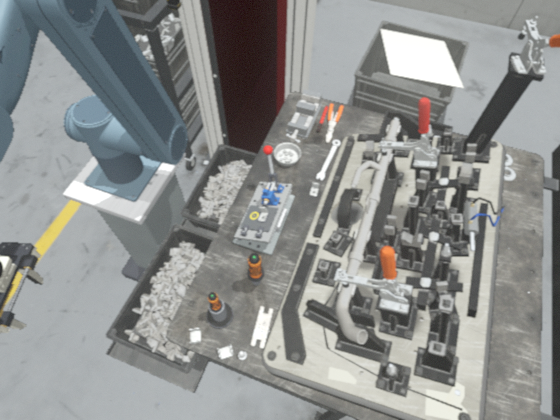

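View pics/top0.png

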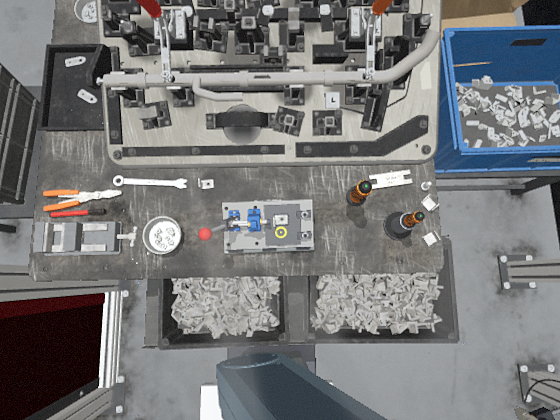

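```bash
cat > h.py <<'E'
from plant import *
import numpy as np, cv2
from scipy.spatial.transform import Rotation as Rn
def ray(n,uv):
    m=camera_model(n);d=np.array([(uv[0]-m['cx'])/m['fx'],(uv[1]-m['cy'])/m['fy'],1.])
    R=m['R'];return -R.T@m['t'],R.T@d/np.linalg.norm(d)
def onz(n,uv,z):
    c,d=ray(n,uv);return c+d*(z-c[2])/d[2]
def wray(uv,pos,quat):
    m=camera_model('wrist');T=np.array(m['tool_from_camera']);R=Rn.from_quat(quat).as_matrix()
    d=np.array([(uv[0]-m['cx'])/m['fx'],(uv[1]-m['cy'])/m['fy'],1.]);d/=np.linalg.norm(d)
    return R@T[:3,3]+pos,R@T[:3,:3]@d
def tri(rays):
    A=np.zeros((3,3));b=np.zeros(3)
    for c,d in rays:
        P=np.eye(3)-np.outer(d,d);A+=P;b+=P@c
    x=np.linalg.solve(A,b);return x,[np.linalg.norm((np.eye(3)-np.outer(d,d))@(x-c)) for c,d in rays]
def proj(n,X):
    m=camera_model(n);p=m['R']@np.array(X)+m['t'];return np.array([m['fx']*p[0]/p[2]+m['cx'],m['fy']*p[1]/p[2]+m['cy']])
def blobs(img,lo,hi,amin=8):
    h=cv2.cvtColor(img,cv2.COLOR_RGB2HSV);m=cv2.inRange(h,lo,hi)
    n,l,s,c=cv2.connectedComponentsWithStats(m);return [(c[i].round(1),s[i]) for i in range(1,n) if s[i][4]>=amin]
E
python3 - <<'E'
import cv2
a=cv2.imread('pics/top0.png');b=cv2.imread('pics/scene0.png')
c1=cv2.resize(a[165:265,180:330],None,fx=5,fy=5,interpolation=2);cv2.imwrite('pics/c1.png',c1)
c2=cv2.resize(a[165:255,330:450],None,fx=5,fy=5,interpolation=2);cv2.imwrite('pics/c2.png',c2)
c3=cv2.resize(b[135:335,180:320],None,fx=4,fy=4,interpolation=2)[:, :];cv2.imwrite('pics/c3.png',cv2.resize(c3,None,fx=.75,fy=.75))
from h import *
for n,f in(('top','pics/top0.png'),('scene','pics/scene0.png')):
    im=cv2.imread(f)[:,:,::-1].copy()
    print(n,'red',blobs(im,(0,170,90),(5,255,255)),'yel',blobs(im,(24,120,100),(34,255,255)),'or',blobs(im,(6,150,80),(20,255,255)))
E
```

```text
top red [(array([151. ,   6.9]), array([137,   0,  24,  17, 238], dtype=int32)), (array([ 66.7, 214.3]), array([ 51, 212,  37,   5,  70], dtype=int32)), (array([ 67., 212.]), array([ 63, 212,   9,   1,   9], dtype=int32))] yel [(array([280.2, 231.7]), array([275, 227,  11,  11,  46], dtype=int32))] or [(array([380.1,   6. ]), array([372,   0,  20,  15, 202], dtype=int32)), (array([358.2, 193.8]), array([350, 181,  22,  22, 141], dtype=int32)), (array([ 58.4, 192.6]), array([ 43, 190,  36,   7, 151], dtype=int32)), (array([ 61.3, 205.8]), array([ 44, 201,  37,  11, 185], dtype=int32)), (array([410.8, 219.5]), array([404, 212,  17,  14, 104], dtype=int32))]
scene red [(array([267.6, 149.6]), array([265, 146,   7,   7,  30], dtype=int32))] yel [(array([ 55.8, 227.2]), array([ 36, 201,  43,  54, 588], dtype=int32)), (array([ 14.5, 284.3]), array([  6, 272,  16,  29, 107], dtype=int32))] or [(array([555. ,  40.6]), array([550,  35,  10,  11,  92], dtype=int32)), (array([329.9, 109.7]), array([329, 105,   3,  11,  15], dtype=int32)), (array([340. , 109.7]), array([339, 107,   3,   6,  11], dtype=int32)), (array([388.2, 261.7]), array([381, 246,  15,  33, 366], dtype=int32)), (array([254.4, 264.6]), array([249, 262,  11,   6,  39], dtype=int32)), (array([255.6, 275.9]), array([252, 274,   8,   4,  21], dtype=int32)), (array([214.5, 301. ]), array([210, 298,   8,   6,  22], dtype=int32)), (array([216.4, 307.5]), array([213, 306,   7,   4,  11], dtype=int32))]
```

View pics/c1.png

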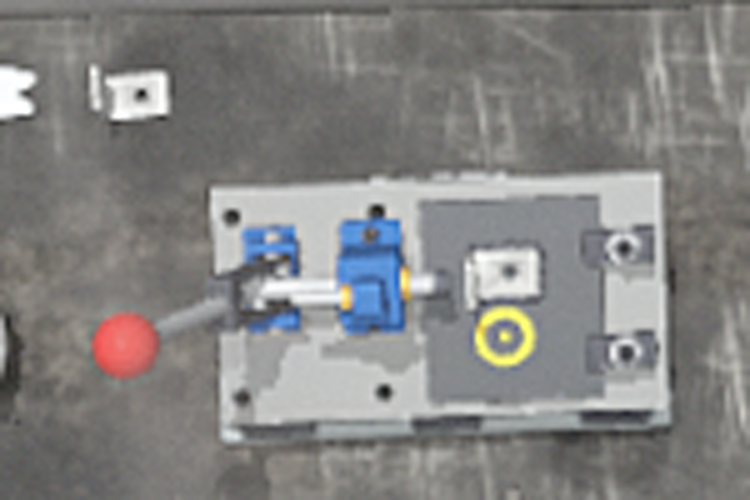

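View pics/c2.png

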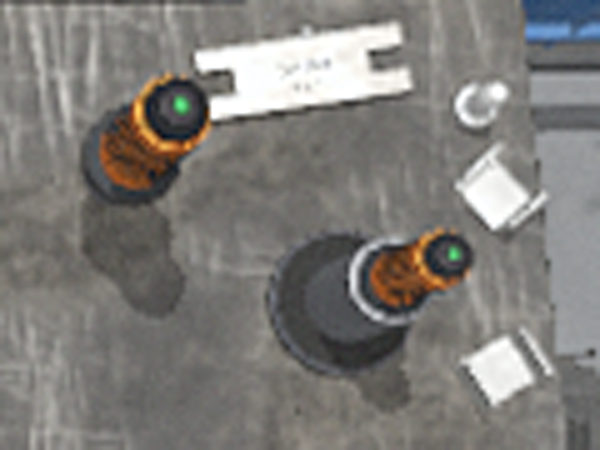

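View pics/c3.png

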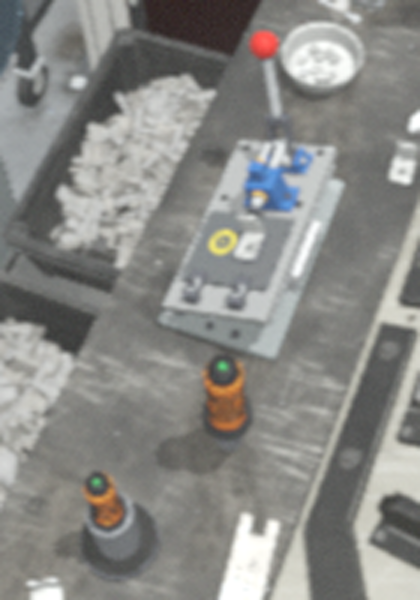

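```bash
python3 - <<'E'
from h import *
np.set_printoptions(precision=4,suppress=True)
def two(a,b): return tri([ray('top',a),ray('scene',b)])
print('knob',two((205.2,234),(267.8,149.8)))
print('mark',two((281,232.2),(254,215.3)))
print('tail',two((421,216),(212,296)))
print('foot',onz('top',(397.6,225.6),.01), onz('scene',(180+120/3,135+540/3),.01))
a=onz('top',(180+210/5,165+185/5),.08);b=onz('top',(180+662/5,165+172/5),.08);print('rear',a,b,np.degrees(np.arctan2((a-b)[0],(a-b)[1])))
a=onz('top',(180+225/5,165+440/5),.012);b=onz('top',(180+670/5,165+425/5),.012);print('front',a,b,np.degrees(np.arctan2((a-b)[0],(a-b)[1])))
for n,uv,z in(('dish',(162,236),.02),('loose br',(207,184),.01),('snap',(391,180),.008),('decoy',(355,196),.0)):print(n,onz('top',uv,z))
E
```

```text
knob (array([0.4953, 0.1191, 0.1903]), [np.float64(0.0013769065695666686), np.float64(0.0013769065695667636)])
mark (array([ 0.5103, -0.0412,  0.0641]), [np.float64(0.0014432011475304304), np.float64(0.0014432011475302858)])
tail (array([ 0.5281, -0.3472,  0.166 ]), [np.float64(0.0016941540893109183), np.float64(0.0016941540893108792)])
foot [ 0.5262 -0.3443  0.01  ] [ 0.5316 -0.3467  0.01  ]
rear [0.5835 0.0991 0.08  ] [ 0.5856 -0.1198  0.08  ] -0.5513255719785195
front [0.4652 0.1001 0.012 ] [ 0.468  -0.1256  0.012 ] -0.6981492471786688
dish [0.5108 0.2581 0.02  ]
loose br [0.6461 0.1485 0.01  ]
snap [ 0.6482 -0.3371  0.008 ]
decoy [ 0.6085 -0.2407  0.    ]
```

```bash
cat >> h.py <<'E'
def to(x,y,z,head=None):
    o=get_obs();R=Rn.from_quat(o['tcp_rot']).as_matrix();d=R.T@(np.array([x,y,z])-o['eef_pos'])*100
    h=np.degrees(np.arctan2(R[1,0],R[0,0]))
    print('t',round(o['time_s'],2),'pos',o['eef_pos'].round(4),'head',h.round(2),'shift cm',d.round(2),'turn',None if head is None else round(h-head,2),'F',o['ft_force'].round(1),'w',round(o['gripper_width'],3))
E
python3 -c "
from h import *
to(.46,-.03,.26,.6)"
```

```text
t 0.1 pos [ 0.1598 -0.5258  0.2179] head 16.89 shift cm [ 43.13 -38.72  -4.13] turn 16.29 F [-0.2 -0.3  0.3] w 0.999
```

```bash
python3 -m handwheel '[0,2,-1.8,-0.5,2, 0,5,-4.5,-1,4, 0,8.5,-7.6,-2,8, 0,12,-10.8,-3,12, 0,15.5,-13.9,-4,16.3, 0,19,-17.1,-4.1,16.3, 0,22.5,-20.2,-4.1,16.3, 0,26,-23.3,-4.1,16.3, 0,29.5,-26.5,-4.1,16.3, 0,33,-29.6,-4.1,16.3]' 10; python3 -c "
from h import *
to(.46,-.03,.26,.6)"
```

```text
time_s: 1.1
eef_pos: [0.39, -0.1452, 0.2596]
tcp_rot: [1.0, 0.005, 0.0, 0.0]
ft_force: [1.3, -1.2, -0.3]
gripper_width: 0.187
t 1.1 pos [ 0.39   -0.1452  0.2596] head 0.58 shift cm [  7.12 -11.45  -0.04] turn -0.02 F [ 1.3 -1.2 -0.3] w 0.187
```

```bash
python3 -m handwheel '[0,1,-3,0,0, 0,2,-6,0,0, 0,3,-9,0,0, 0,3,-12,0,0, 0,3,-14,0,0, 0,3,-14,0,0,0,3,-14,0,0,0,3,-14,0,0,0,3,-14,0,0,0,3,-14,0,0]'; python3 -c "
from h import *
o=get_obs();im=capture('wrist');print(repr(o['eef_pos']),repr(o['tcp_rot']))
cv2.imwrite('pics/w1.png',im[:,:,::-1])
print(blobs(im,(24,120,100),(34,255,255)),blobs(im,(0,170,90),(5,255,255)))"
```

```text
time_s: 2.1
eef_pos: [0.4182, -0.0077, 0.2596]
tcp_rot: [1.0, 0.004, -0.0, 0.0]
ft_force: [-0.3, 1.0, -0.3]
gripper_width: 0.006
array([ 0.41818658, -0.00765043,  0.25960152]) array([ 9.99990257e-01,  4.41393252e-03, -4.91082715e-05,  3.38440667e-05])
[(array([316.8, 100.3]), array([304,  86,  21,  27, 174], dtype=int32)), (array([300. ,  94.4]), array([298,  90,   4,   9,  23], dtype=int32)), (array([311. ,  99.2]), array([310,  98,   3,   4,  10], dtype=int32))] [(array([ 93.2, 108.6]), array([  66,   86,   46,   42, 1000], dtype=int32))]
```

View pics/w1.png

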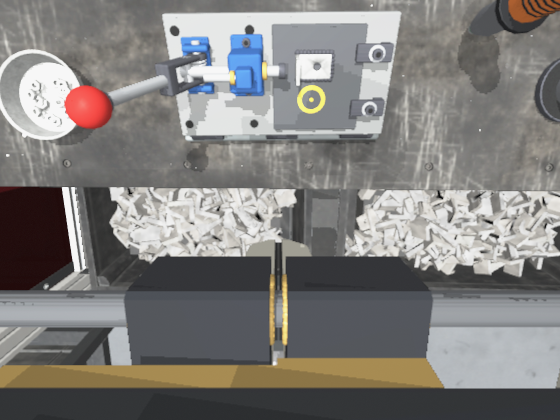

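```bash
python3 - <<'E'
from h import *
np.set_printoptions(precision=4,suppress=True)
p=np.array([ 0.41818658, -0.00765043,  0.25960152]);q=[ 9.99990257e-01,  4.41393252e-03, -4.91e-05,  3.38e-05]
k=tri([ray('top',(205.2,234)),ray('scene',(267.8,149.8)),wray((89,107),p,q)]);m=tri([ray('top',(281,232.2)),ray('scene',(254,215.3)),wray((311.5,99.3),p,q)])
print(k,m)
def wz(uv,z):
    c,d=wray(uv,p,q);return c+d*(z-c[2])/d[2]
a=wz((163,13),.08);b=wz((401,12),.08);print('rear',a,b)
a=wz((272.5,25),.0765);b=wz((275,129),.05);print(a,b)
to(.495,.165,.26,.6)
E
```

```text
(array([0.4953, 0.119 , 0.19  ]), [np.float64(0.0012430555942457738), np.float64(0.0015461595960428486), np.float64(0.0005104612615743898)]) (array([ 0.5102, -0.041 ,  0.0635]), [np.float64(0.0014673780280849117), np.float64(0.0014594091372059363), np.float64(0.0003281563054019462)])
rear [0.5829 0.0988 0.08  ] [ 0.5856 -0.1185  0.08  ]
[ 0.5747 -0.0012  0.0765] [ 0.4802 -0.0038  0.05  ]
t 2.15 pos [ 0.4182 -0.0076  0.2596] head 0.52 shift cm [  7.84 -17.19  -0.04] turn -0.08 F [-0.3 -0.4  0.2] w 0.006
```

```bash
python3 -m handwheel '[0,1.5,-3.5,0,0, 0,3.5,-7.5,0,0, 0,5.5,-12,0,0, 0,7,-16.5,0,0, 0,7.75,-18.7,0,0, 0,7.75,-18.7,1,0, 0,7.75,-18.7,4,0, 0,7.75,-18.7,7,0,0,7.75,-18.7,8.8,0,0,7.75,-18.7,8.8,0]'; python3 -c "
from h import *
to(.493,.090,.172,.6)
cv2.imwrite('pics/t2.png',cv2.resize(capture('top')[170:270,150:300,::-1],None,fx=5,fy=5))"
```

```text
time_s: 3.15
eef_pos: [0.4913, 0.1793, 0.1685]
tcp_rot: [1.0, 0.005, -0.003, 0.001]
ft_force: [-0.3, 0.3, 0.6]
gripper_width: 0.007
t 3.15 pos [0.4913 0.1793 0.1685] head 0.52 shift cm [ 0.09  8.93 -0.34] turn -0.08 F [-0.3  0.3  0.6] w 0.007
```

View pics/t2.png

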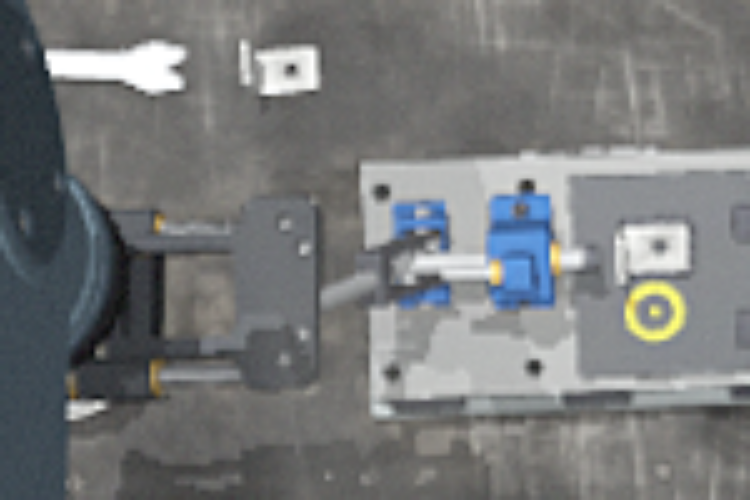

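```bash
python3 -m handwheel '[0,0.1,1,0,0, 0,0.1,2.2,0,0, 0,0.1,3.4,0,0, 0,0.1,4.6,0,0, 0,0.1,5.8,0,0, 0,0.1,7,0,0, 0,0.1,8,0,0, 0,0.1,8.6,0,0,0,0.1,9,0,0,0,0.1,9,0,0]'; python3 -c "
from h import *
to(.493,.083,.172,.6)
im=capture('top');o=get_obs();print(o['ft_force'])
cv2.imwrite('pics/t3.png',cv2.resize(im[170:270,150:300,::-1],None,fx=5,fy=5))
im=capture('scene');cv2.imwrite('pics/s3.png',cv2.resize(im[120:250,200:320,::-1],None,fx=4,fy=4))
print(blobs(im,(0,170,90),(5,255,255)))"
```

```text
time_s: 4.2
eef_pos: [0.4957, 0.0904, 0.1716]
tcp_rot: [1.0, 0.005, -0.0, 0.0]
ft_force: [-0.1, 3.2, 3.8]
gripper_width: -0.0
t 4.2 pos [0.4957 0.0904 0.1716] head 0.56 shift cm [-0.28  0.74 -0.04] turn -0.04 F [-0.1  3.2  3.8] w -0.0
[0.18557206 4.32099459 3.65884457]
[]
```

View pics/t3.png

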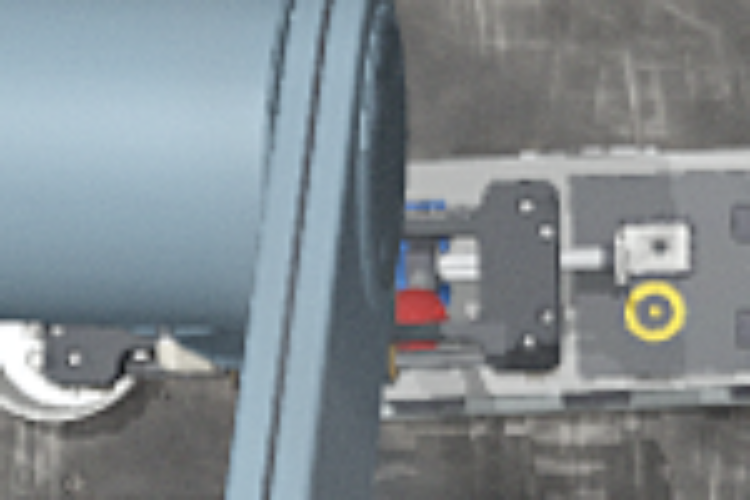

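View pics/s3.png

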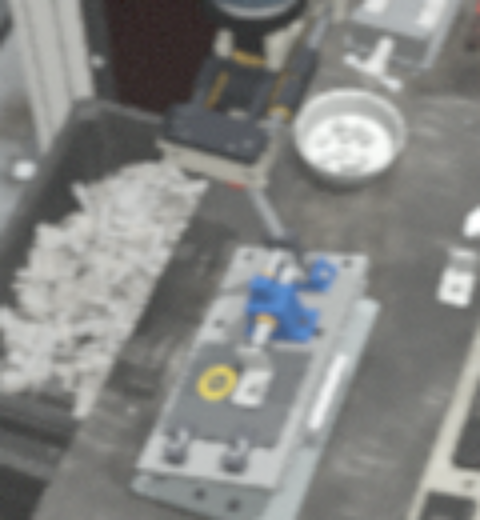

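```bash
python3 -m handwheel '[0,0,0.2,0,0, 0,0,0.4,0,0, 0,0,0.5,0,0, 0,0,0.6,0,0, 0,0,0.7,0,0, 0,0,0.7,0,0, 0,0,0.7,0,0, 0,0,0.7,0,0, 0,0,0.7,0,0, 0,0,0.7,0,0]'; python3 -c "
from h import *
print(onz('top',(239.6,231.5),.199)[1]-.014)
to(.493,.083,.172,.6)
im=capture('top');o=get_obs();print(o['ft_force'])
cv2.imwrite('pics/t4.png',cv2.resize(im[170:270,150:300,::-1],None,fx=5,fy=5))
"
```

```text
time_s: 5.3
eef_pos: [0.4957, 0.084, 0.1717]
tcp_rot: [1.0, 0.005, 0.0, -0.0]
ft_force: [1.4, 3.5, 2.7]
gripper_width: 0.0
0.03156003248672202
t 5.3 pos [0.4957 0.084  0.1717] head 0.59 shift cm [-0.28  0.09 -0.03] turn -0.01 F [1.4 3.5 2.7] w 0.0
[-0.0630801   3.25423246  3.28498732]
```

View pics/t4.png

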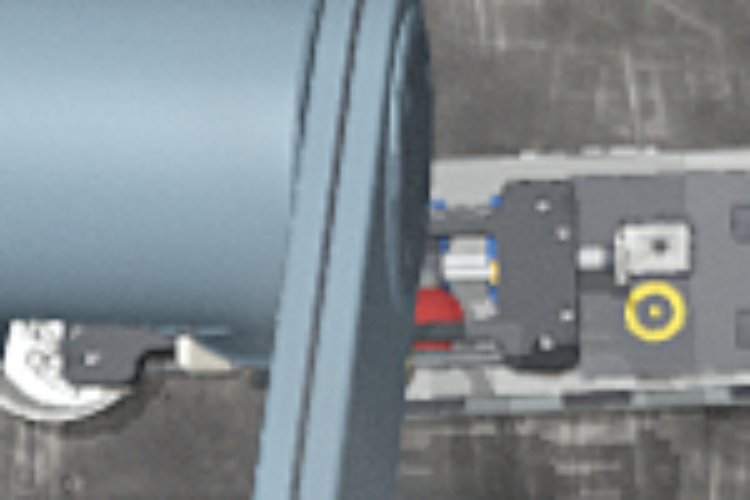

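```bash
python3 -m handwheel '[0,0,0.1,0,0, 0,0,0.2,0,0, 0,0,0.3,0,0, 0,0,0.4,0,0, 0,0,0.5,0,0, 0,0,0.5,0,0, 0,0,0.5,0,0, 0,0,0.5,0,0, 0,0,0.5,0,0, 0,0,0.5,0,0]'; python3 -c "
from h import *
to(.493,.083,.172,.6)
im=capture('top');o=get_obs();print(o['ft_force'])
cv2.imwrite('pics/t5.png',cv2.resize(im[170:270,150:300,::-1],None,fx=5,fy=5))
"
```

```text
time_s: 6.35
eef_pos: [0.4958, 0.0811, 0.1717]
tcp_rot: [1.0, 0.005, 0.0, -0.002]
ft_force: [1.4, 12.3, 4.4]
gripper_width: 0.007
t 6.35 pos [0.4958 0.0811 0.1717] head 0.59 shift cm [-0.28 -0.2  -0.03] turn -0.01 F [ 1.4 12.3  4.4] w 0.007
[ 0.97823592 12.04105136  3.61639156]
```

View pics/t5.png

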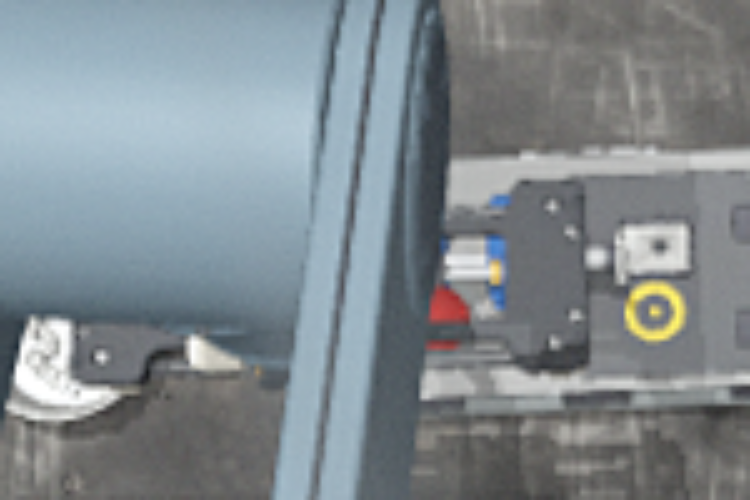

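```bash
python3 -m handwheel '[0,0,0,0,0, 0,0,0,0,0, 0,0,-2,0,0, 0,0,-4,0,0, 0,0,-6,0,0, 0,0,-8,0,0, 0,0,-10,0,0, 0,0,-10.5,0,0, 0,0,-10.5,0,0, 0,0,-10.5,0,0]'; python3 -c "
from h import *
to(.495,.183,.33,.6)
im=capture('top');o=get_obs();print(o['ft_force'])
cv2.imwrite('pics/t6.png',cv2.resize(im[170:270,150:300,::-1],None,fx=5,fy=5))
im=capture('scene');print(blobs(im,(0,170,90),(5,255,255)))
"
```

```text
time_s: 7.4
eef_pos: [0.4945, 0.1829, 0.1713]
tcp_rot: [1.0, 0.005, -0.0, 0.001]
ft_force: [-0.8, 0.6, 0.3]
gripper_width: 0.007
t 7.4 pos [0.4945 0.1829 0.1713] head 0.58 shift cm [ 4.000e-02  1.000e-02 -1.587e+01] turn -0.02 F [-0.8  0.6  0.3] w 0.007
[-0.1357696  -0.0809722  -0.05775776]
[(array([267.5, 149.5]), array([265, 147,   6,   6,  31], dtype=int32))]
```

View pics/t6.png

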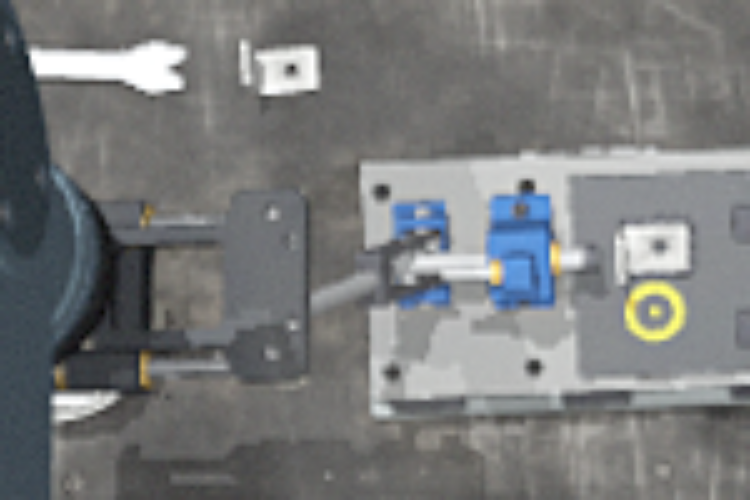

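```bash
python3 -m handwheel '[0,0,0,-3,0, 0,0,0,-7,0, 0,0,1,-10,0, 0,0,4,-10,0, 0,-1,8,-10,0, 0,-2,12.5,-10,0, 50,-3,17,-10,0, 100,-4,21.5,-10,0, 100,-4,26,-10,0, 100,-4.4,30.5,-10,0]'
python3 -m handwheel '[100,0,4.5,0,0, 100,0,9,0,0, 100,0,13.5,0,0, 100,0,18,0,0, 100,0,21,0,0, 100,0,22.5,0,0, 100,0,22.5,0,0, 100,0,22.5,0,0, 100,0,22.5,0,0, 100,0,22.5,0,0]'
 python3 -c "
from h import *
to(.528,-.346,.27,.6)
o=get_obs();im=capture('wrist');print(repr(o['eef_pos']),repr(o['tcp_rot']))
cv2.imwrite('pics/w7.png',im[:,:,::-1])
print(blobs(im,(50,120,60),(75,255,255),5))
"
```

```text
time_s: 8.5
eef_pos: [0.4531, -0.124, 0.272]
tcp_rot: [1.0, 0.005, 0.0, 0.0]
ft_force: [1.0, 0.1, -0.9]
gripper_width: 0.302
time_s: 9.5
eef_pos: [0.4565, -0.345, 0.2721]
tcp_rot: [1.0, 0.006, 0.0, 0.0]
ft_force: [-0.2, 0.3, 0.2]
gripper_width: 0.998
t 9.5 pos [ 0.4565 -0.345   0.2721] head 0.69 shift cm [7.15 0.19 0.22] turn 0.09 F [-0.2  0.3  0.2] w 0.998
array([ 0.4564526 , -0.34496807,  0.27213055]) array([9.99981599e-01, 6.06262911e-03, 2.01109089e-04, 7.58555452e-05])
[(array([95.6, 14.5]), array([91, 10, 10, 10, 82], dtype=int32)), (array([281.4, 117.7]), array([279, 115,   6,   6,  27], dtype=int32))]
```

View pics/w7.png

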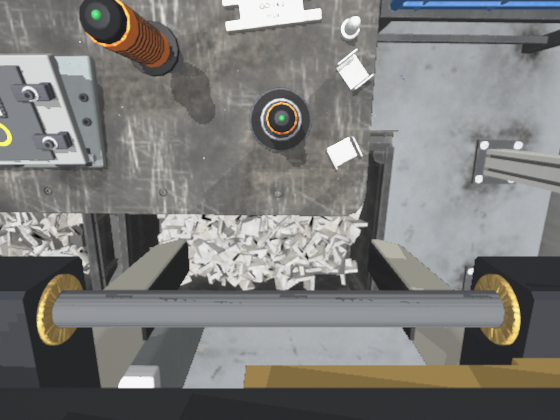

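```bash
python3 - <<'E'
from h import *
im=cv2.imread('pics/w7.png');cv2.imwrite('pics/w7c.png',cv2.resize(im[0:180,60:360],None,fx=2.6,fy=2.6,interpolation=2))
p=np.array([ 0.4564526 , -0.34496807,  0.27213055]);q=[9.99981599e-01, 6.06262911e-03, 2.01e-04, 7.6e-05]
c,d=wray((281.4,117.7),p,q);print(c+d*(.165-c[2])/d[2])
print(tri([ray('top',(421,216)),ray('scene',(212,296)),(c,d)]))
c,d=wray((280.5,120),p,q);print('foot',c+d*(.01-c[2])/d[2])
E
```

```text
[ 0.52848248 -0.34664118  0.165     ]
(array([ 0.52820646, -0.346973  ,  0.16610754]), [np.float64(0.0018947459664048919), np.float64(0.0014992896708684545), np.float64(0.0004280111574840298)])
foot [ 0.52855883 -0.34714132  0.01      ]
```

View pics/w7c.png

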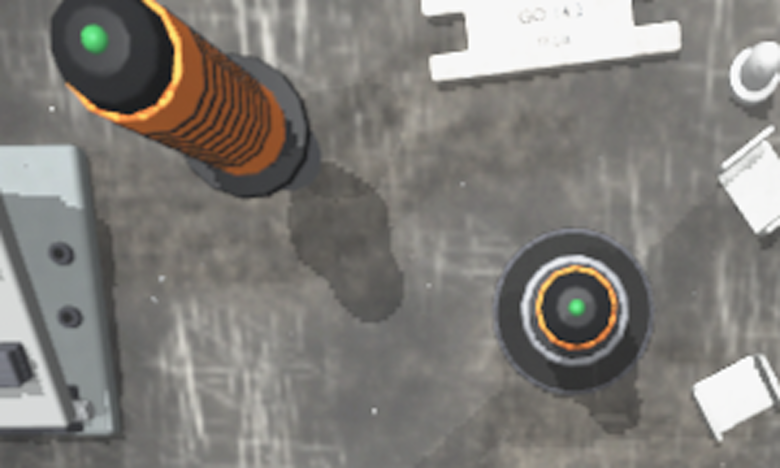

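```bash
python3 -m handwheel '[100,2.5,0.1,0,0, 100,5.5,0.17,1,0, 100,7.2,0.17,3,0, 100,7.2,0.17,6.5,0, 100,7.2,0.17,10.5,0, 100,7.2,0.17,14,0, 100,7.2,0.17,16.2,0, 100,7.2,0.17,16.8,0, 100,7.2,0.17,16.8,0, 100,7.2,0.17,16.8,0]'
 python3 -c "
from h import *
to(.5284,-.3467,.104,.6)
im=capture('wrist')
cv2.imwrite('pics/w8.png',im[:,:,::-1])
"
```

```text
time_s: 10.55
eef_pos: [0.5291, -0.3479, 0.1054]
tcp_rot: [1.0, 0.005, 0.001, 0.001]
ft_force: [-0.8, 0.3, -0.2]
gripper_width: 1.0
t 10.55 pos [ 0.5291 -0.3479  0.1054] head 0.62 shift cm [-0.07 -0.12  0.13] turn 0.02 F [-0.8  0.3 -0.2] w 1.0
```

View pics/w8.png

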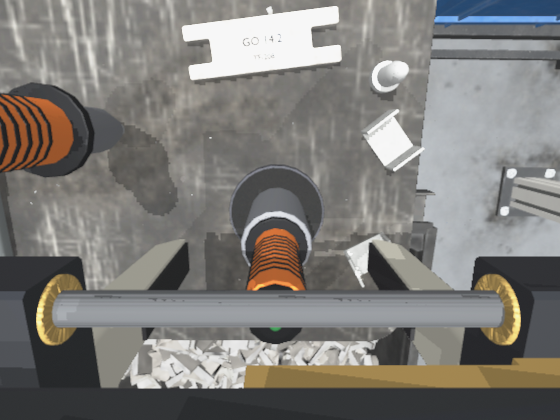

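```bash
python3 -m handwheel '[60,-0.05,-0.1,0,0, 10,-0.05,-0.1,0,0, 10,-0.05,-0.1,0,0, 10,-0.05,-0.1,0,0, 10,-0.05,-0.1,0,0, 10,-0.05,-0.1,0,0, 10,-0.05,-0.1,0,0, 10,-0.05,-0.1,-0.5,0, 10,-0.05,-0.1,-1.5,0, 10,-0.05,-0.1,-2,0]' 10
 python3 -c "
from h import *
to(.5284,-.3467,.104,.6)
im=capture('scene')
cv2.imwrite('pics/s9.png',cv2.resize(im[230:350,150:280,::-1],None,fx=4.5,fy=4.5,interpolation=2))
"
```

```text
time_s: 11.6
eef_pos: [0.528, -0.3468, 0.1249]
tcp_rot: [1.0, 0.005, 0.0, 0.0]
ft_force: [1.0, -0.3, -1.5]
gripper_width: 0.265
t 11.6 pos [ 0.528  -0.3468  0.1249] head 0.59 shift cm [ 0.03 -0.01  2.09] turn -0.01 F [ 1.  -0.3 -1.5] w 0.265
```

View pics/s9.png

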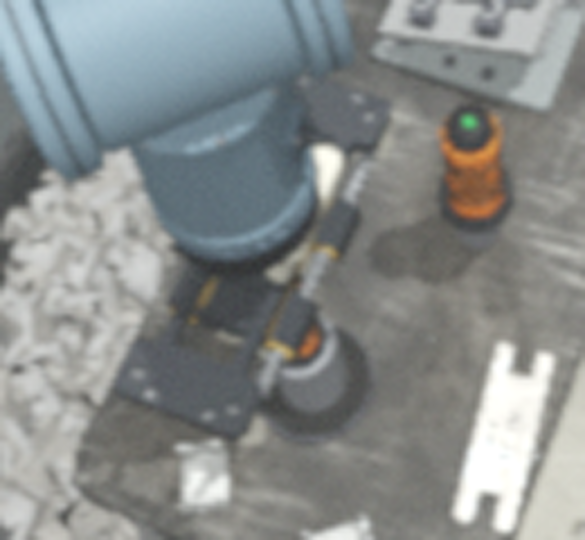

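```bash
python3 -m handwheel '[10,0,0,-0.9,0, 10,0,0,-1.9,0, 10,0,0,-1.9,0, 10,-0.6,0,-1.9,0, 10,-1.2,0,-1.9,0, 10,-1.8,0,-1.9,0, 10,-2.4,0,-1.9,0, 10,-2.8,0,-1.9,0, 10,-3.05,0,-1.9,0, 10,-3.05,0,-1.9,0]' 4
 python3 -c "
from h import *
to(.5284,-.3467,.104,.6)
im=capture('wrist')
cv2.imwrite('pics/w10.png',im[:,:,::-1])
"
```

```text
time_s: 12.65
eef_pos: [0.4967, -0.3467, 0.1426]
tcp_rot: [1.0, 0.005, -0.0, -0.0]
ft_force: [-0.2, 0.1, -1.7]
gripper_width: 0.266
t 12.65 pos [ 0.4967 -0.3467  0.1426] head 0.57 shift cm [3.17 0.03 3.86] turn -0.03 F [-0.2  0.1 -1.7] w 0.266
```

View pics/w10.png

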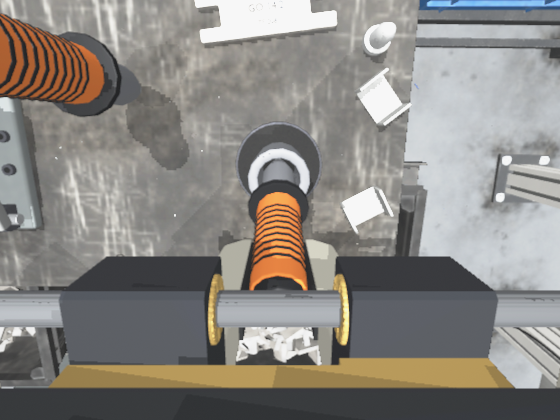

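```bash
python3 -m handwheel '[10,0,0,0,0, 10,0,0,0,0, 10,0,0,-1,0, 10,0,0,-3,0, 10,0,0,-5,0, 10,0,0,-7.5,0, 10,0,0,-10,0, 10,0,0,-11,0, 10,0,0,-11,0, 10,0,0,-11,0]' 20
 python3 -c "
from h import *
to(.5284,-.3467,.104,.6)
im=capture('wrist')
cv2.imwrite('pics/w11.png',cv2.resize(im[50:330,170:390,::-1],None,fx=2.1,fy=2.1,interpolation=2))
im=capture('scene')
cv2.imwrite('pics/s11.png',cv2.resize(im[200:350,130:280,::-1],None,fx=3.9,fy=3.9,interpolation=2))
"
```

```text
time_s: 13.7
eef_pos: [0.4969, -0.3464, 0.2518]
tcp_rot: [1.0, 0.005, -0.0, -0.0]
ft_force: [-0.4, 0.3, -2.3]
gripper_width: 0.265
t 13.7 pos [ 0.4969 -0.3464  0.2518] head 0.59 shift cm [ 3.16  0.07 14.78] turn -0.01 F [-0.4  0.3 -2.3] w 0.265
```

View pics/w11.png

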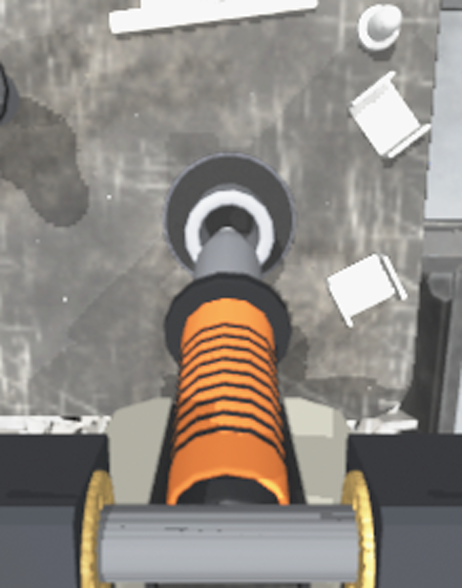

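View pics/s11.png

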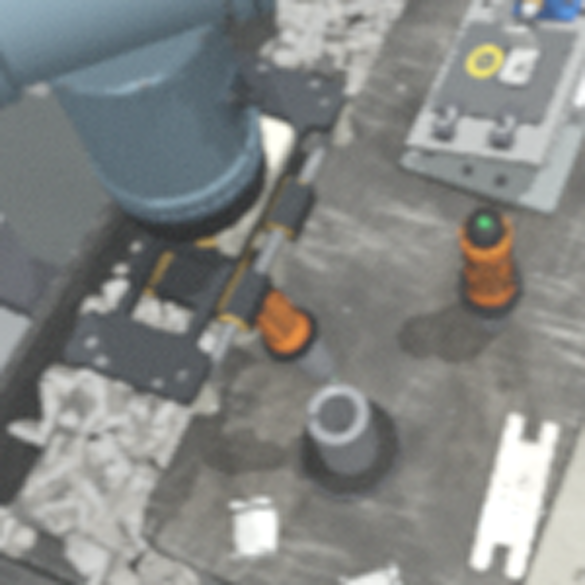

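```bash
python3 - <<'E'
from h import *
im=capture('wrist');cv2.imwrite('pics/w12f.png',im[:,:,::-1])
cv2.imwrite('pics/w12.png',cv2.resize(im[130:240,220:340,::-1],None,fx=6,fy=5.4,interpolation=2))
m=camera_model('wrist');T=np.linalg.inv(m['tool_from_camera'])
for th in (14,16,18,20,22,24):
    t=np.radians(th);ax=np.array([-np.sin(t),0,-np.cos(t)]) # tip->tail in tool
    out=[]
    for s,r in((0,0),(62,0),(67,0),(67,18),(133,0),(142,0)):
        P=np.array([0,0,-.019])+ax*(s-101)/1000+np.array([-np.cos(t),0,np.sin(t)])*(-r/1000)
        c=T[:3,:3]@P+T[:3,3];out.append((round(m['fx']*c[0]/c[2]+m['cx'],1),round(m['fy']*c[1]/c[2]+m['cy'],1)))
    print(th,out)
E
```

```text
14 [(np.float64(278.2), np.float64(184.6)), (np.float64(278.3), np.float64(229.0)), (np.float64(278.3), np.float64(233.7)), (np.float64(278.3), np.float64(204.8)), (np.float64(278.6), np.float64(325.4)), (np.float64(278.6), np.float64(344.6))]
16 [(np.float64(278.2), np.float64(180.2)), (np.float64(278.3), np.float64(226.9)), (np.float64(278.3), np.float64(231.9)), (np.float64(278.3), np.float64(203.4)), (np.float64(278.6), np.float64(327.4)), (np.float64(278.6), np.float64(347.3))]
18 [(np.float64(278.2), np.float64(175.7)), (np.float64(278.3), np.float64(224.9)), (np.float64(278.3), np.float64(230.1)), (np.float64(278.3), np.float64(202.0)), (np.float64(278.6), np.float64(329.4)), (np.float64(278.6), np.float64(349.8))]
20 [(np.float64(278.2), np.float64(171.3)), (np.float64(278.3), np.float64(223.0)), (np.float64(278.3), np.float64(228.4)), (np.float64(278.3), np.float64(200.7)), (np.float64(278.6), np.float64(331.2)), (np.float64(278.6), np.float64(352.2))]
22 [(np.float64(278.2), np.float64(166.9)), (np.float64(278.3), np.float64(221.0)), (np.float64(278.3), np.float64(226.7)), (np.float64(278.3), np.float64(199.5)), (np.float64(278.6), np.float64(333.0)), (np.float64(278.6), np.float64(354.5))]
24 [(np.float64(278.2), np.float64(162.5)), (np.float64(278.3), np.float64(219.1)), (np.float64(278.3), np.float64(225.0)), (np.float64(278.3), np.float64(198.3)), (np.float64(278.6), np.float64(334.6)), (np.float64(278.6), np.float64(356.6))]
```

View pics/w12.png

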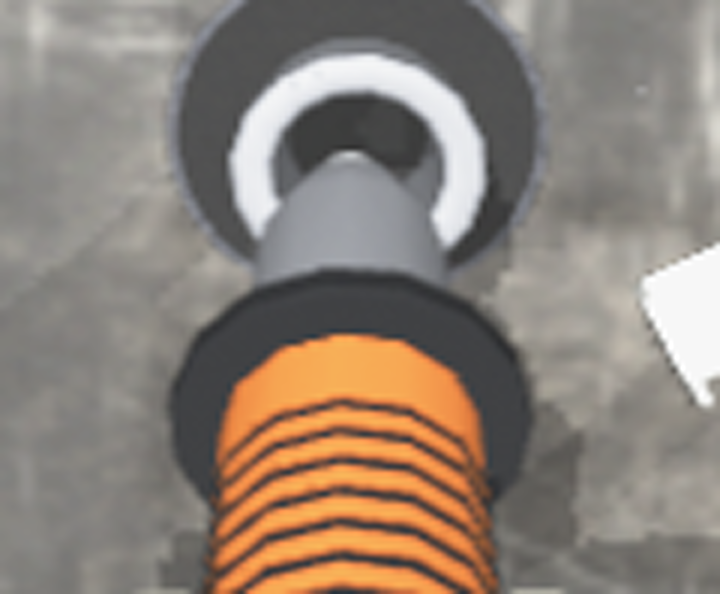

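```bash
python3 - <<'E'
from h import *
from scipy.optimize import least_squares
np.set_printoptions(precision=4,suppress=True)
m=camera_model('wrist');T=m['tool_from_camera'];Ti=np.linalg.inv(T)
def P(row,d): 
    c=np.array([0,(row-m['cy'])/m['fy']*d,d,1]);return (T@c)[:3]
for d in(.20,.206,.212): print('collar',P(204,d))
def row(p):
    c=Ti[:3,:3]@p+Ti[:3,3];return m['fy']*c[1]/c[2]+m['cy'],c[2]
def f(v,full=False):
    s0,t=v;ax=np.array([-np.sin(t),0,-np.cos(t)]);px=np.array([np.cos(t),0,-np.sin(t)])
    at=lambda s,r:np.array([0,0,-.019])+ax*(s-s0)+px*r
    r1,d=row(at(.004,0));a=r1-m['fy']*.004/d
    b=row(at(.067,.018))[0]; b2=row(at(.062,.018))[0];b=min(b,b2)
    c,dc=row(at(.067,0))
    e=row(at(.067,.0125))[0]
    return np.array([a-157.4,b-179.6,(e-191.7)])
for t0 in(.3,):
    r=least_squares(f,[.11,t0]);print(r.x,np.degrees(r.x[1]),r.fun)
E
```

```text
collar [ 0.0218 -0.0002  0.0283]
collar [ 0.0204 -0.0002  0.0342]
collar [ 0.019  -0.0002  0.04  ]
[0.119  0.3473] 19.896241799852376 [ 0.0301 -0.3103  0.2708]
```

View pics/w12f.png

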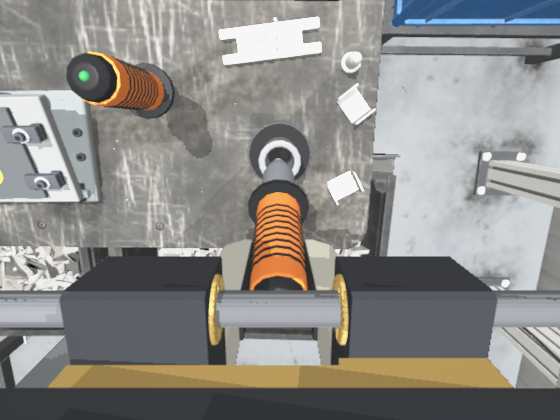

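```bash
python3 -c "
from h import *
to(.4595,-.0414,.1846,.6)"
```

```text
t 13.85 pos [ 0.4966 -0.3462  0.251 ] head 0.59 shift cm [ -3.38 -30.51   6.71] turn -0.01 F [ 0.   0.4 -1.8] w 0.267
```

```bash
python3 -m handwheel '[10,-0.3,-1.5,0,0, 10,-0.8,-5,0,0, 10,-1.5,-9,0,0, 10,-2,-13,0,0, 10,-2.5,-17,0,0, 10,-3,-21,0,0, 10,-3.3,-25,0,0, 10,-3.38,-28.5,1,0, 10,-3.38,-30.2,2.5,0, 10,-3.38,-30.5,4,0]' 30
python3 -m handwheel '[10,0,0,1,0, 10,0,0,2,0, 10,0,0,2.7,0, 10,0,0,2.7,0,10,0,0,2.7,0,10,0,0,2.7,0,10,0,0,2.7,0,10,0,0,2.7,0,10,0,0,2.7,0,10,0,0,2.7,0]'
python3 -c "
from h import *
to(.4595,-.0414,.1846,.6)
o=get_obs();im=capture('wrist');print(repr(o['eef_pos']),repr(o['tcp_rot']))
cv2.imwrite('pics/w13f.png',im[:,:,::-1])
cv2.imwrite('pics/w13.png',cv2.resize(im[110:240,210:350,::-1],None,fx=5,fy=4.5,interpolation=2))
im=capture('scene')
cv2.imwrite('pics/s13.png',cv2.resize(im[120:270,200:320,::-1],None,fx=4,fy=4,interpolation=2))
"
```

```text
time_s: 14.85
eef_pos: [0.459, -0.0389, 0.2122]
tcp_rot: [1.0, 0.007, 0.0, -0.001]
ft_force: [0.9, -0.6, -2.6]
gripper_width: 0.265
time_s: 15.85
eef_pos: [0.4603, -0.0421, 0.1858]
tcp_rot: [1.0, 0.005, 0.0, 0.0]
ft_force: [-0.7, 0.9, -2.1]
gripper_width: 0.265
t 15.85 pos [ 0.4603 -0.0421  0.1858] head 0.59 shift cm [-0.08 -0.08  0.12] turn -0.01 F [-0.7  0.9 -2.1] w 0.265
array([ 0.46026462, -0.04214622,  0.1857723 ]) array([9.99986710e-01, 5.15391091e-03, 1.22284176e-04, 3.85753065e-05])
```

View pics/w13.png

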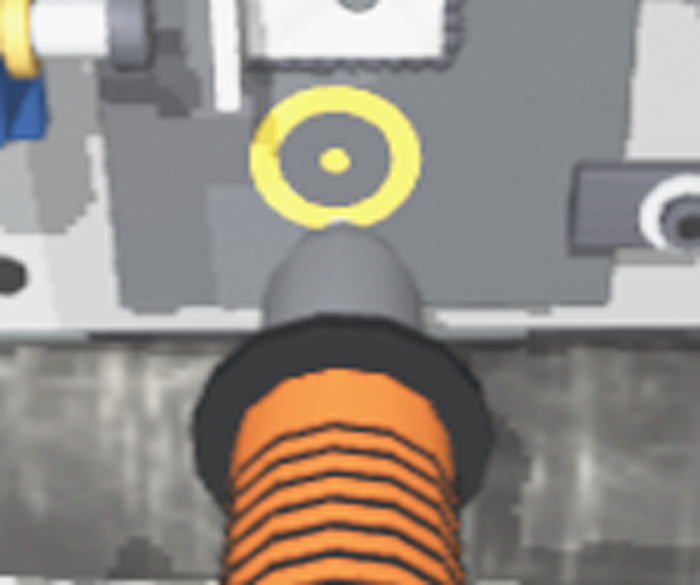

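View pics/s13.png

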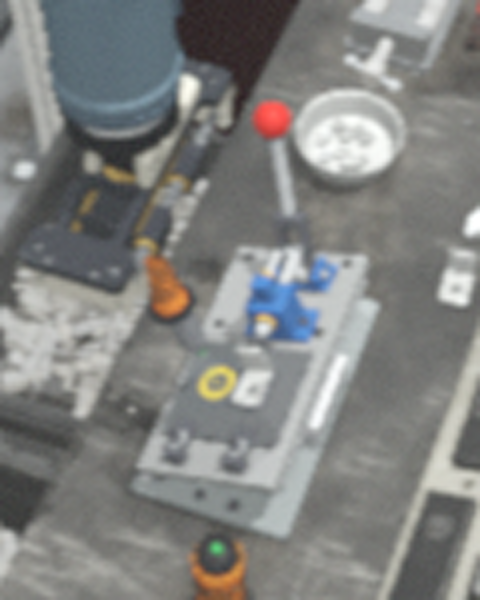

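```bash
python3 - <<'E'
from h import *
np.set_printoptions(precision=4,suppress=True)
p=np.array([ 0.46026462, -0.04214622,  0.1857723 ]);q=[9.99986710e-01, 5.15391091e-03, 1.22e-04, 3.9e-05]
c,d=wray((277,145.6),p,q);M=c+d*(.0635-c[2])/d[2];print('mark',M)
t=np.radians(19.9);R=Rn.from_quat(q).as_matrix()
tip=p+R@np.array([.119*np.sin(t),0,-.019+.119*np.cos(t)]);print('tip',tip,'diff',tip-M)
n=np.array([-np.sin(np.radians(20)),0,np.cos(np.radians(20))]);print('along n',(tip-M)@n,'upslope',(tip-M)@[n[2],0,-n[0]])
E
```

```text
mark [ 0.5101 -0.0407  0.0635]
tip [ 0.5008 -0.0417  0.0929] diff [-0.0093 -0.001   0.0294]
along n 0.030787835538888184 upslope 0.0013355380455456233
```

```bash
python3 -m handwheel '[10,0.1,0,0.3,0, 10,0.2,-0.05,0.7,0, 10,0.35,-0.1,1.1,0, 10,0.5,-0.1,1.5,0, 10,0.6,-0.1,1.9,0, 10,0.65,-0.1,2.1,0, 10,0.65,-0.1,2.1,0, 10,0.65,-0.1,2.1,0, 10,0.65,-0.1,2.1,0, 10,0.65,-0.1,2.1,0]'
python3 - <<'E'
from h import *
np.set_printoptions(precision=4,suppress=True)
o=get_obs();im=capture('wrist');p=o['eef_pos'];print(p,o['ft_force'])
cv2.imwrite('pics/w14.png',cv2.resize(im[110:240,210:350,::-1],None,fx=5,fy=4.5,interpolation=2))
R=Rn.from_quat(o['tcp_rot']).as_matrix();t=np.radians(19.9);M=np.array([.5101,-.0408,.0635])
tip=p+R@np.array([.119*np.sin(t),0,-.019+.119*np.cos(t)])
n=np.array([-np.sin(np.radians(20)),0,np.cos(np.radians(20))]);print(tip-M,'along n',(tip-M)@n,'upslope',(tip-M)@[n[2],0,-n[0]])
im=capture('scene')
cv2.imwrite('pics/s14.png',cv2.resize(im[170:250,210:300,::-1],None,fx=7,fy=7,interpolation=2))
E
```

```text
time_s: 16.95
eef_pos: [0.4668, -0.0411, 0.1649]
tcp_rot: [1.0, 0.005, 0.0, 0.0]
ft_force: [-1.0, 0.0, -2.3]
gripper_width: 0.263
[ 0.4668 -0.0411  0.1649] [-1.0495  0.0033 -2.2688]
[-0.0028  0.0001  0.0085] along n 0.008916342541961227 upslope 0.00030942479015459625
```

View pics/w14.png

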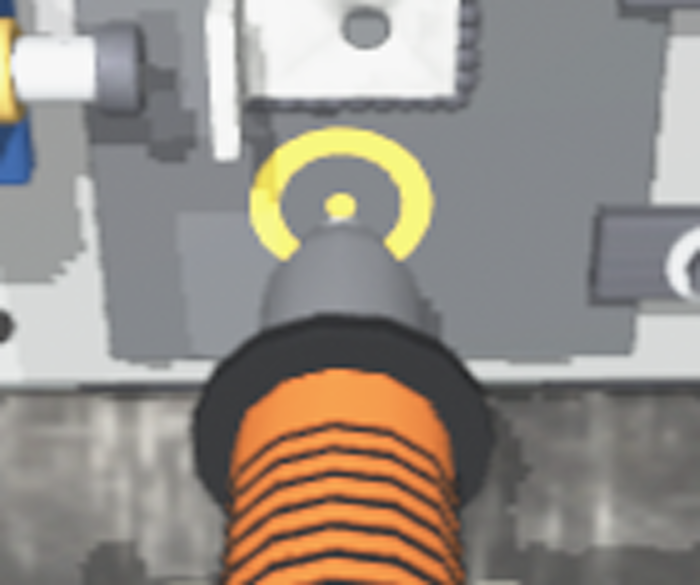

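View pics/s14.png

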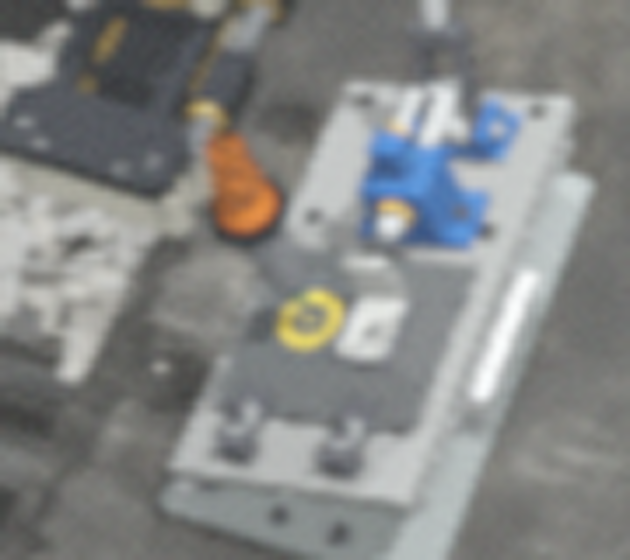

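```bash
python3 -m handwheel '[10,0.05,0,0.2,0, 10,0.12,0,0.4,0, 10,0.2,0,0.55,0, 10,0.25,0,0.7,0, 10,0.3,0,0.85,0, 10,0.36,0,1,0, 10,0.36,0,1,0, 10,0.36,0,1,0, 10,0.36,0,1,0, 10,0.36,0,1,0]'
cat > chk.py <<'E'
from h import *
import sys
np.set_printoptions(precision=4,suppress=True)
F=[];o=get_obs();im=capture('wrist');p=o['eef_pos'];F.append(o['ft_force'])
cv2.imwrite(f'pics/w{sys.argv[1]}.png',cv2.resize(im[110:240,210:350,::-1],None,fx=5,fy=4.5,interpolation=2))
R=Rn.from_quat(o['tcp_rot']).as_matrix();t=np.radians(19.9);M=np.array([.5101,-.0408,.0635])
tip=p+R@np.array([.119*np.sin(t),0,-.019+.119*np.cos(t)])
n=np.array([-np.sin(np.radians(20)),0,np.cos(np.radians(20))]);print(p,tip-M,'along n',(tip-M)@n,'upslope',(tip-M)@[n[2],0,-n[0]])
im=capture('scene');F.append(get_obs()['ft_force'])
cv2.imwrite(f'pics/s{sys.argv[1]}.png',cv2.resize(im[170:250,210:300,::-1],None,fx=7,fy=7,interpolation=2))
print(np.array(F),'normal N (base -2.2z,-.4x)',(np.mean(F,0)-[-.4,0,-2.2])@n)
E
python3 chk.py 15
```

```text
time_s: 18.05
eef_pos: [0.4703, -0.041, 0.1548]
tcp_rot: [1.0, 0.005, 0.0, 0.0]
ft_force: [-0.2, -0.3, -2.5]
gripper_width: 0.266
[ 0.4703 -0.041   0.1548] [ 0.0008  0.0002 -0.0016] along n -0.001795749874970397 upslope 0.0001479951217225416
[[-0.239  -0.3018 -2.4795]
 [-0.8777 -0.2348 -2.749 ]] normal N (base -2.2z,-.4x) -0.33506706069357606
```

View pics/w15.png

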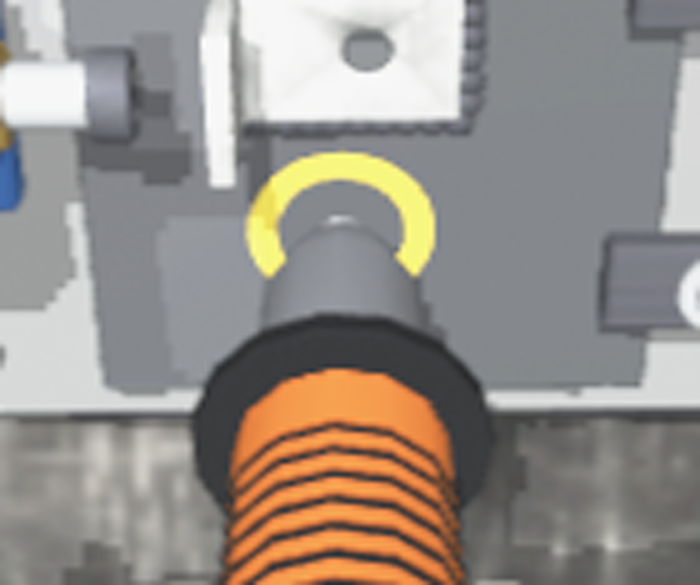

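```bash
python3 -m handwheel '[10,0.02,0,0.06,0, 10,0.04,0,0.12,0, 10,0.07,0,0.19,0, 10,0.07,0,0.19,0, 10,0.07,0,0.19,0, 10,0.07,0,0.19,0, 10,0.07,0,0.19,0, 10,0.07,0,0.19,0, 10,0.07,0,0.19,0, 10,0.07,0,0.19,0]'
python3 chk.py 16
```

```text
time_s: 19.15
eef_pos: [0.471, -0.041, 0.1528]
tcp_rot: [1.0, 0.005, 0.0, 0.0]
ft_force: [-1.2, 0.1, -1.5]
gripper_width: 0.264
[ 0.471  -0.041   0.1528] [ 0.0014  0.0002 -0.0036] along n -0.0038815841880572408 upslope 8.863481705829184e-05
[[-1.1617  0.1135 -1.5328]
 [-0.9074 -0.9145 -1.6127]] normal N (base -2.2z,-.4x) 0.8064439836734086
```

Contact just starting (about 1 N). Advance in small steps.

```bash
python3 -m handwheel '[10,0.02,0,0.06,0, 10,0.04,0,0.12,0, 10,0.07,0,0.19,0, 10,0.07,0,0.19,0, 10,0.07,0,0.19,0, 10,0.07,0,0.19,0, 10,0.07,0,0.19,0, 10,0.07,0,0.19,0, 10,0.07,0,0.19,0, 10,0.07,0,0.19,0]'
python3 chk.py 17
```

```text
time_s: 20.25
eef_pos: [0.4717, -0.041, 0.1509]
tcp_rot: [1.0, 0.005, 0.0, 0.0]
ft_force: [-0.3, -0.3, 0.0]
gripper_width: 0.264
[ 0.4717 -0.041   0.1509] [ 0.0021  0.0002 -0.0055] along n -0.005891601870779243 upslope 7.941755487516767e-05
[[-0.2771 -0.3083  0.0116]
 [-0.8567  0.2654 -0.279 ]] normal N (base -2.2z,-.4x) 1.9987620410092652
```

View pics/w17.png

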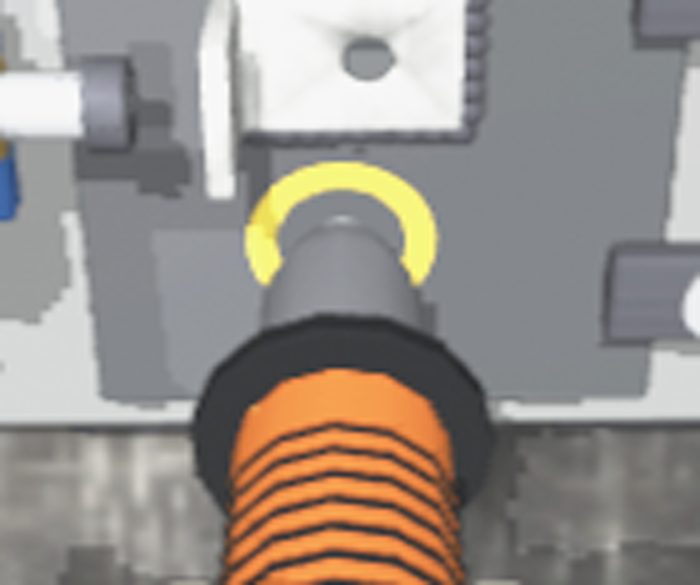

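View pics/s17.png

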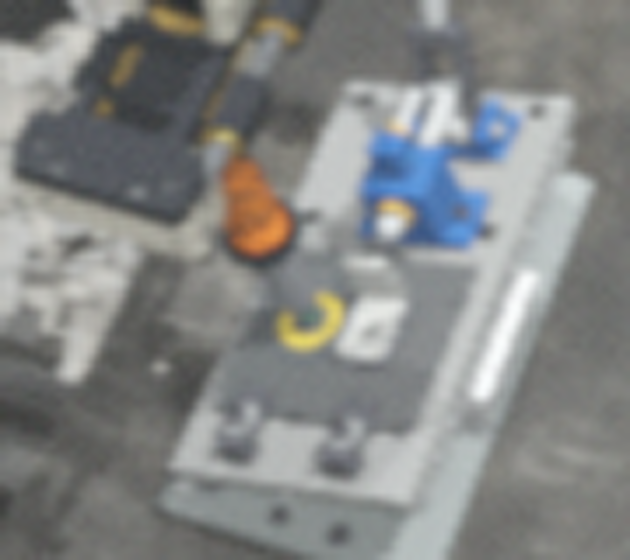

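```bash
python3 -m handwheel '[10,0.02,0,0.06,0, 10,0.04,0,0.12,0, 10,0.06,0,0.18,0, 10,0.08,0,0.24,0, 10,0.09,0,0.24,0, 10,0.09,0,0.24,0, 10,0.09,0,0.24,0, 10,0.09,0,0.24,0, 10,0.09,0,0.24,0, 10,0.09,0,0.24,0]'
python3 chk.py 18
```

```text
time_s: 21.35
eef_pos: [0.4726, -0.041, 0.1485]
tcp_rot: [1.0, 0.005, -0.0, 0.0]
ft_force: [-1.0, 1.0, 1.4]
gripper_width: 0.265
[ 0.4726 -0.041   0.1485] [ 0.003   0.0002 -0.0079] along n -0.008466454304626576 upslope 9.342194414102873e-05
[[-0.9575  0.9629  1.4334]
 [-1.8458  0.2759  1.4301]] normal N (base -2.2z,-.4x) 3.7553362530125445
```

View pics/w18.png

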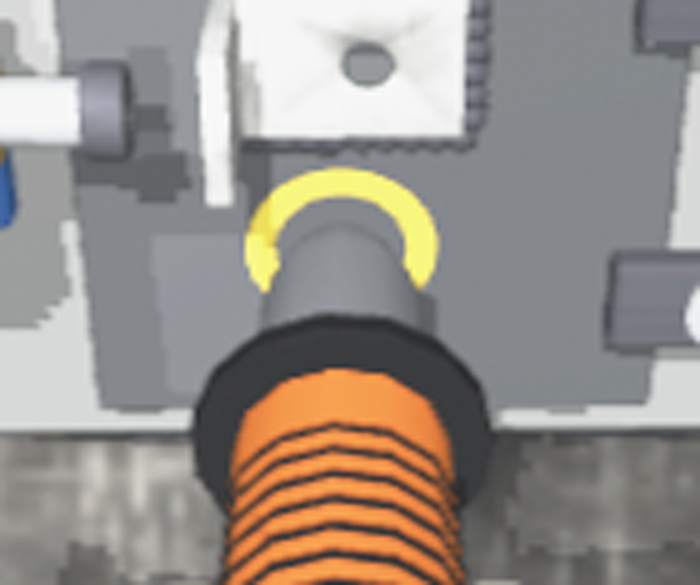

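```bash
python3 -m handwheel '[10,0.01,0,0.03,0, 10,0.02,0,0.05,0, 10,0.02,0,0.06,0, 10,0.02,0,0.06,0,10,0.02,0,0.06,0,10,0.02,0,0.06,0,10,0.02,0,0.06,0,10,0.02,0,0.06,0,10,0.02,0,0.06,0,10,0.02,0,0.06,0]'
python3 chk.py 19; python3 - <<'E'
from h import *
im=capture('top');cv2.imwrite('pics/t19.png',cv2.resize(im[170:270,180:330,::-1],None,fx=5,fy=5,interpolation=2))
im=capture('scene');print(blobs(im,(0,170,90),(5,255,255)));print(get_obs()['ft_force'])
E
```

```text
time_s: 22.45
eef_pos: [0.4728, -0.041, 0.1479]
tcp_rot: [1.0, 0.005, 0.0, 0.0]
ft_force: [-1.1, -0.3, 1.8]
gripper_width: 0.262
[ 0.4728 -0.041   0.1479] [ 0.0032  0.0002 -0.0085] along n -0.009106888365402984 upslope 9.939737010712417e-05
[[-1.1093 -0.3238  1.8081]
 [-0.8914  0.5253  2.7985]] normal N (base -2.2z,-.4x) 4.437045446303165
[(array([267.7, 149.6]), array([265, 146,   7,   7,  28], dtype=int32))]
[-2.30058991 -0.10370144  2.41851655]
```

View pics/s19.png

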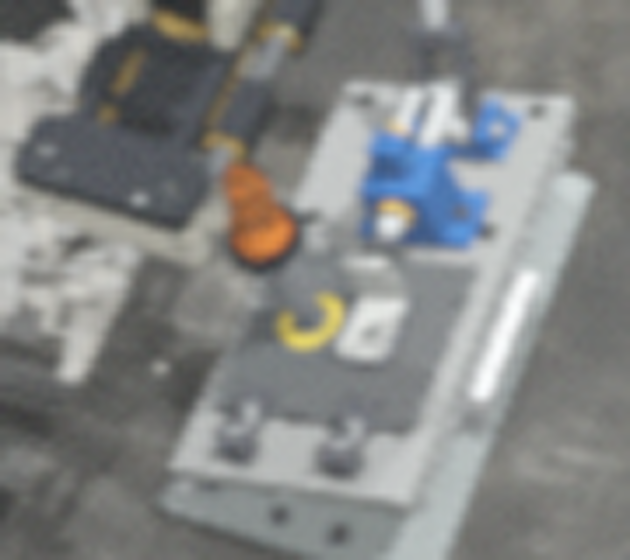

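View pics/t19.png

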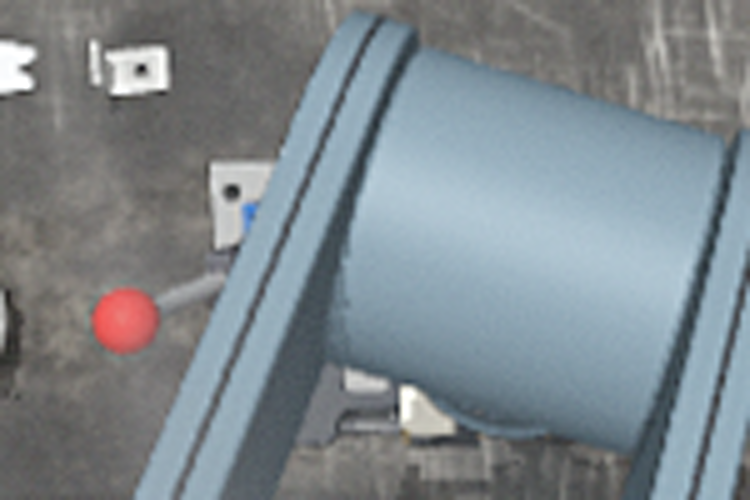

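View pics/w19.png

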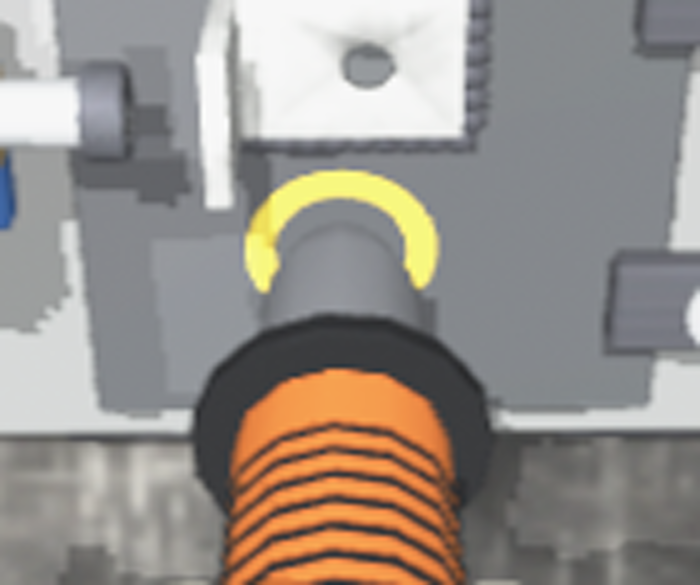

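```bash
python3 -c "
from plant import *
print(sign_off()); o=get_obs();print(o['time_s'],o['ft_force'])"
```

```text
the job is handed in; nothing more can be done
None
the job is handed in; nothing more can be done
```

I swung the lever over to its stop, held it there, let it spring back, and handed the job in with the probe pressed in the ring. No verdict was reported, so success is inferred from my own readings.

- **Lever:** the push force jumped from about 4 N to 12 N at the stop, and I held it there for at least 0.4 s. In the scene pictures the knob was back at its starting pixels, both right after release and in the last check.
- **Probe pick-up:** I took the thin probe from the round stand; the thicker one standing on the table was the look-alike. The moves cannot tilt the tool, so I tilted the probe in the pads by levering it lightly against the stand's rim. The wrist picture gave a tilt of 19.9° against the 20° needed.
- **Final hold:** the push along the plate's normal read about 4.4 N, so the nose should be about 4 mm in, which is half. The tip is in line with the ring's centre to about 1 mm, with a 30 N grip. The clock read about 22.5 s of the allowed 54 s.

**What disagreed or stayed unconfirmed:**
- I started lifting before the fingers had fully closed, so the probe sits about 18 mm lower in the grip than planned. I measured this and allowed for it.
- Contact came about 4 mm deeper along the plate's normal than my vision estimate, so I set the final depth from the force reading.
- I could not see the green band clearly enough to confirm the half-in position.

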